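# Close a jeweller's bench magnifier until its button pops into the sleeve

## Task

The bench magnifier with the red button has been left drawn out. Squeeze its red button flush, slide the tube fully home into the sleeve so that the lens comes over its wooden work block, and let go so that the button pin pops out through the hole in the sleeve; leave the blue-button magnifier as it is.

Things in the scene. Friction and masses are not known exactly. Their poses are not given: they have to be found in the camera images.
- red_grip (a point): Axis of the red magnifier's square 22 mm aluminium tube, at mid-length of its red thumb pad, 80 mm up; moves with the tube. +y: the way the tube slides into its sleeve, +x: out of the button side, +z up. Pad: 34 mm along y, 16 high, 12 proud of the +x side (34 mm across pad and tube, 24 squeezed in). The base and wood block below are at most 35 mm high. The 80 mm lens ring is 92 mm behind (-y).
- red_tube (a joint): Slide of the red tube into its fixed 30 mm square, dark steel sleeve, m: 0 drawn out, starts 0 to 0.04. Unpressed, the pin stops at the sleeve's mouth at 0.056. At 0.097 to 0.103 the pin is at the sleeve's hole; at 0.1005 the tube is stopped, its brass flange (22 wide, 34 high, 30 to 38 mm ahead of red_grip) against the sleeve. 2 N friction; stays where left.
- red_button (a joint): How far the red button is pressed in, m: 0 out, 0.010 fully in. It is one rigid sprung piece (2 N out, 6 N in): the thumb pad, and a round 9 mm pin 78 mm ahead (+y) of it on the same side, 10 mm proud of the tube; squeezing the pad against the tube draws the pin in flush. In the sleeve the wall keeps it at about 0.009 until it meets the hole.
- blue_grip (a point): The same point, with the same axes, on the second magnifier, alike in all but its blue button and how far it is drawn out. It stands beside the red one, nearer the robot or farther away, and is to be left alone.

How it is judged:
By the outcome, as a careful person would: the job done as asked, in the order asked, and still so for the second after the job is handed in, with the robot touching nothing.
It also fails if it takes over 29 s, if anything falls off the work surface, if the arm or the gripper's body presses on something with over 40 N, if the wrist force passes 120 N, or if a joint passes its speed limit or range.

## Robot

A 6-joint arm with a two-finger parallel gripper is mounted at the origin on the work surface. World frame = base frame: x ahead of the robot, y to its left, z up, the work surface at z = 0. Lengths are in m, angles in rad, forces in N, time in s.
With the tool pointing down it reaches from about 0.325 to 0.775 m from the base axis. Payload 5.5 kg.
Tool frame: the origin (TCP) lies between the finger pads; the fingertips stand 8 mm ahead of it and the grasp point (between the pads) lies 11 mm behind it (tcp_to_tips is the distance from the TCP to the fingertips, in m); z points along the fingers, y is the line along which they close (so a half turn about z gives the same grasp; the last joint's range is limited). The gripper opens to 88 mm and grips with 3 to 60 N. Pads are 20 mm wide; open, the fingers measure 115 mm over their backs; the gripper's body (75 mm by 178 mm) begins 61 mm behind the grasp point.
Start: joints at [-1.196, 0.091, 1.231, -0, 1.82, -0.057], TCP at [0.251, -0.545, 0.231] pointing down, gripper open.
Joint ranges: [-2.87, 2.87], [-0.86, 2.18], [0.17, 2.46], [-1.51, 4.65], [0.06, 2.69], [-2.65, 2.65]. Speed limits (rad/s): [2.57, 2.57, 3.01, 3.14, 3.14, 3.14].

## Interface

Orientations are given as a unit quaternion [w, x, y, z].
In Python, from bench import * gives the robot as it stands. Calls block until the motion is done:
- move_to(position, orientation): joint-space move of the TCP to a pose.
- move_l(position, speed=0.15, orientation=None): straight line of the TCP; orientation=None keeps the orientation; speed is the mean speed in m/s.
- movej(angles): joint-space move.
- gripper_open() and close(): open the fingers fully, or close them until they stop; the grip force is fixed at half the most.
- hold(seconds).
- inverse_kinematics(position, orientation): joint angles nearest the present ones, or None.
- state(): the state.
- get_image(name): name is "scene" or "top" or "wrist"; returns a dict with "frame" (400x640x3 uint8, blue, green, red), "depth" (400x640 float32, m along the optical axis (not along the pixel's ray), 0 where there is no reading), "camera_matrix" (3x3 intrinsics, pixels), "k1" (the pictures are not rectified: a ray, as slopes to the right and down, at radius r is drawn at 1 + k1 r^2 times it, then the intrinsics apply), "view" (4x4, takes a point from world to camera coordinates). Camera axes: x right, y up, looking along -z (the intrinsics and any distortion apply to the point x, -y, -z); pixel columns grow to the right and rows downward; lengths in m; the calibration is good to about 2 mm. A picture is of the moment at which its call begins.
A pose or a line that the arm cannot do raises IKError and nothing moves.
- job_done(): hands the job in; it is judged then, once.
The state is a dict: "time": time; "joint_pos": joint angles; "dq": joint speeds; "joint_torque": joint torques, N m; "ee_pos": TCP position; "ee_rot": TCP orientation; "ft_force": force on the tool from outside, world axes, zero at the start; "moment": the same for the moment, N m; "finger_gap": finger opening in m; "finger_force": force on a finger pad.
Only numpy, scipy, OpenCV 4.12 (cv2) and the standard library are available. Lean on these libraries where they do the work, as an engineer would, in place of code of your own. Each camera call takes 0.05 s, during which the arm holds its last target. There are 200 camera calls.

## Working session

There is one attempt and no reset: what is moved stays moved. The work goes in short steps, each a Python script; the robot and the scene stay as the last script left them, time stands still between calls to the robot, and variables do not carry over. Pictures are saved under pics/ and viewed, at most 10 in all, crops included, and the job is handed in when it is done.

```bash
mkdir -p pics; ls
python3 - <<'E'
from bench import *
import cv2,pickle
d={n:get_image(n) for n in("scene","top")}
pickle.dump(d,open('a.pkl','wb'))
for n in d: cv2.imwrite(f'pics/{n}0.png',d[n]['frame'])
for n in d: print(d[n]['camera_matrix'],d[n]['k1'],d[n]['view'])
s=state();print(s['time'],s['ee_rot'],s['ft_force'])
E
```

```text
pics
[[431.29724088   0.         327.15193877]
 [  0.         431.29724088 200.182324  ]
 [  0.           0.           1.        ]] -0.046688869341108385 [[ 0.25758971  0.96613323 -0.01530085 -0.1103306 ]
 [-0.83037314  0.22943526  0.50777939  0.39329597]
 [ 0.4940931  -0.11809333  0.86135125 -1.02320499]
 [ 0.          0.          0.          1.        ]]
[[423.0300651    0.         316.89153922]
 [  0.         423.0300651  191.57183879]
 [  0.           0.           1.        ]] -0.04821284664174718 [[-0.00471742 -0.99996656  0.00668008 -0.01804922]
 [ 0.97709446 -0.00318807  0.21278219 -0.56329486]
 [-0.21275377  0.00753085  0.97707682 -0.67965749]
 [ 0.          0.          0.          1.        ]]
0.1 [-8.58395255e-04  9.76785058e-01  2.14219963e-01 -1.45921909e-04] [1.03468429 0.56046751 0.06509432]
```

View pics/scene0.png

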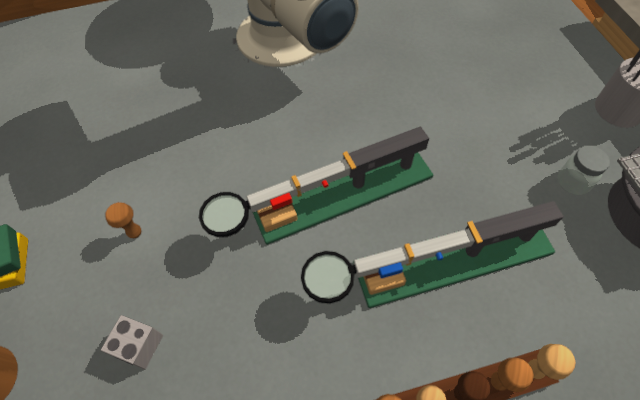

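View pics/top0.png

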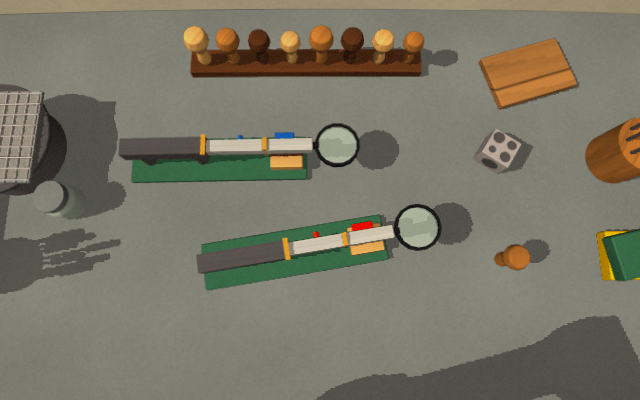

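The red magnifier is the nearer one: in the top view its pad is at about (362,226), flange (345,239), sleeve mouth (287,248) and lens (417,227). The tube slides left (+y) and the button faces away from the robot. Next I measure both views.

```bash
cat > h.py <<'E'
import numpy as np,cv2
def ray(d,px):
    K=d['camera_matrix'];p=np.atleast_2d(np.float64(px)).reshape(-1,1,2)
    u=cv2.undistortPoints(p,K,np.array([d['k1'],0,0,0,0.]))[:,0]
    V=d['view'];R=V[:3,:3];c=-R.T@V[:3,3]
    return c,np.c_[u[:,0],-u[:,1],-np.ones(len(u))]@R
def onplane(d,px,z):
    c,r=ray(d,px);return c+r*((z-c[2])/r[:,2])[:,None]
def blobs(d,lo,hi,amin=15):
    h=cv2.cvtColor(d['frame'],cv2.COLOR_BGR2HSV)
    n,l,s,c=cv2.connectedComponentsWithStats(cv2.inRange(h,lo,hi))
    return [(s[i],c[i],l==i) for i in range(1,n) if s[i][4]>=amin]
def depthpts(d,m):
    v,u=np.nonzero(m&(d['depth']>0));c,r=ray(d,np.c_[u,v]);return c+r*d['depth'][v,u][:,None]
E
python3 - <<'E'
import pickle;from h import *
np.set_printoptions(precision=4,suppress=True)
D=pickle.load(open('a.pkl','rb'))
for n,d in D.items():
  print(n)
  for nm,lo,hi,z in (('red',(0,200,120),(4,255,255),.088),('brass',(14,170,150),(24,255,255),.097),('white',(0,0,185),(179,45,255),.091),('ring',(0,0,0),(179,255,40),.08)):
    for s,c,m in blobs(d,lo,hi,12):
      if s[4]>4000: continue
      P=depthpts(d,m)
      if len(P)==0 or not .3<P[:,0].mean()<.75 or abs(P[:,1].mean())>.3: continue
      r=cv2.minAreaRect(np.argwhere(m)[:,::-1].astype(np.float32))
      print(nm,s,'plane',onplane(d,c,z)[0],'depth med',np.median(P,0),'zmax',np.percentile(P[:,2],95), 'corners',onplane(d,cv2.boxPoints(r),z)[:,:2].round(4).tolist())
E
```

```text
scene
red [322 181   6   5  22] plane [ 0.4885 -0.0194  0.088 ] depth med [ 0.4848 -0.0187  0.0829] zmax 0.08457265799062907 corners [[0.4848, -0.0234], [0.483, -0.0168], [0.4922, -0.0156], [0.494, -0.0221]]
red [270 193  21  13 141] plane [ 0.4993 -0.0951  0.088 ] depth med [ 0.4991 -0.095   0.0872] zmax 0.0889072157779357 corners [[0.4957, -0.1122], [0.4903, -0.0795], [0.5031, -0.0783], [0.5082, -0.1107]]
brass [343 152  13  17  76] plane [0.4611 0.0303 0.097 ] depth med [0.461  0.0301 0.0971] zmax 0.0992431996050662 corners [[0.4447, 0.0241], [0.4422, 0.0312], [0.477, 0.0365], [0.4794, 0.0295]]
brass [292 176   7  11  38] plane [ 0.4772 -0.0651  0.097 ] depth med [ 0.4768 -0.0652  0.0962] zmax 0.09863855325832845 corners [[0.4681, -0.0692], [0.4667, -0.0642], [0.486, -0.061], [0.4874, -0.0659]]
brass [468 222  14  21 108] plane [0.6388 0.1748 0.097 ] depth med [0.6394 0.1746 0.0973] zmax 0.09889009022406098 corners [[0.6216, 0.1708], [0.6201, 0.1782], [0.655, 0.1785], [0.6564, 0.1713]]
brass [405 244   9  13  56] plane [0.6407 0.0691 0.097 ] depth med [0.6405 0.0696 0.0958] zmax 0
[... 3594 characters left out ...]
0548443 corners [[0.4881, -0.0711], [0.5001, -0.143], [0.4801, -0.1456], [0.4683, -0.0741]]
white [293 234  50  20 591] plane [ 0.4696 -0.0206  0.091 ] depth med [ 0.4691 -0.0207  0.0912] zmax 0.0931805920054046 corners [[0.4731, 0.0198], [0.4858, -0.0581], [0.4661, -0.0611], [0.4536, 0.0164]]
ring [313 124  46  43 317] plane [ 0.6384 -0.0525  0.08  ] depth med [ 0.6347 -0.0514  0.0853] zmax 0.08720605537493711 corners [[0.6414, -0.0024], [0.6982, -0.0565], [0.6421, -0.1082], [0.5872, -0.054]]
ring [394 204  47  46 370] plane [ 0.4976 -0.1862  0.08  ] depth med [ 0.4952 -0.182   0.0852] zmax 0.0872111854310204 corners [[0.4987, -0.135], [0.5525, -0.1911], [0.4963, -0.2432], [0.4442, -0.187]]
```

Both views agree to about 1 mm: grip at about (0.4826, -0.098), axis (-0.163, 0.987), tube at about 0.012 with about 88 mm to go. Now I grasp it.

```bash
cat >> h.py <<'E'
ey=np.array([-.163,.9866,0]);ey/=np.linalg.norm(ey);ex=np.array([ey[1],-ey[0],0])
G=np.array([.4826,-.098,.069])
phi=np.arctan2(ex[0],-ex[1]);Q=[0,np.cos(phi/2),np.sin(phi/2),0]
def rep(s,t=''):
    p=np.array(s['ee_pos'])-G;f=np.array(s['ft_force'])
    print(t,'t%.2f'%s['time'],'along %.4f lat %.4f z %.4f'%(p@ey,p@ex,p[2]),'F along %.1f lat %.1f z %.1f'%(f@ey,f@ex,f[2]),'gap %.4f ff'%s['finger_gap'],s['finger_force'])
E
python3 - <<'E'
from bench import *;from h import *
T=G+.001*ex
print(inverse_kinematics(T,Q))
move_to(T+[0,0,.1],Q);rep(state(),'above')
move_l(T,.12);rep(state(),'down')
cv2.imwrite('pics/scene1.png',cv2.resize(get_image('scene')['frame'][120:270,180:440],None,fx=3,fy=3))
close();rep(state(),'closed');hold(.2);rep(state())
im=get_image('top')['frame'];cv2.imwrite('pics/top1.png',cv2.resize(im[180:310,180:450],None,fx=2.9,fy=2.9))
E
```

```text
[-2.68587314e-01 -1.69988022e-01  1.77164291e+00 -4.44089210e-16
  1.53993776e+00 -4.32322123e-01]
above t1.94 along -0.0008 lat 0.0009 z 0.1002 F along 0.8 lat 0.1 z 0.1 gap 0.0876 ff 0.0
down t2.92 along -0.0003 lat 0.0015 z 0.0010 F along -0.1 lat 0.7 z -0.0 gap 0.0878 ff 0.0
closed t4.03 along -0.0001 lat 0.0003 z 0.0000 F along -0.1 lat -4.1 z 2.0 gap 0.0223 ff 30.03277838230133
 t4.22 along -0.0001 lat 0.0003 z 0.0000 F along -0.5 lat -6.3 z 2.3 gap 0.0225 ff 30.032046139240265
```

View pics/top1.png

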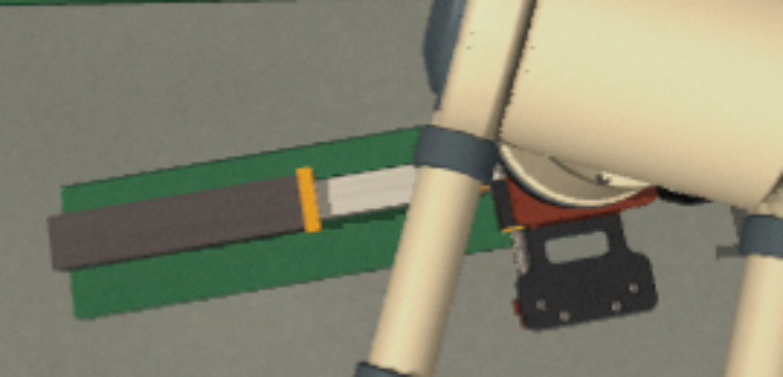

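Run:
```python
from bench import *;from h import *
im=get_image('scene')['frame'];cv2.imwrite('pics/scene2.png',cv2.resize(im[120:270,180:440],None,fx=3,fy=3))
```

```text
(no output)
```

View pics/scene2.png

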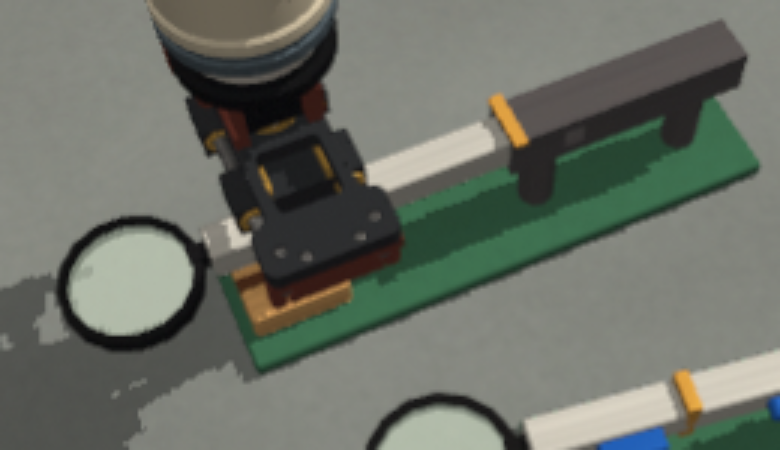

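The scene view shows the pin drawn in (no red left near crop (435,189)) and the fingers over the pad. Now I slide it, checking forces.

```bash
cat > s.py <<'E'
from bench import *;from h import *
T=G+.0005*ex
for a in (.035,.055,.075,.084,.087,.089,.091,.093):
    move_l(T+a*ey,.06 if a<.08 else .02);s=state();rep(s,a)
    f=np.array(s['ft_force'])
    if abs(f@ey)>12 or abs(f@ex)>40 or s['finger_gap']>.027: break
im=get_image('scene')['frame'];cv2.imwrite('pics/scene3.png',cv2.resize(im[120:270,180:440],None,fx=3,fy=3))
E
python3 s.py
```

```text
0.035 t5.06 along 0.0357 lat 0.0003 z 0.0000 F along 2.1 lat -5.1 z 3.6 gap 0.0225 ff 30.041453540325165
0.055 t5.54 along 0.0555 lat 0.0003 z 0.0000 F along 2.5 lat -5.9 z 4.4 gap 0.0226 ff 30.04122108221054
0.075 t6.03 along 0.0755 lat 0.0003 z -0.0000 F along 2.5 lat -5.3 z 3.1 gap 0.0225 ff 30.040983259677887
0.084 t6.62 along 0.0838 lat 0.0004 z 0.0000 F along -0.7 lat -5.2 z 3.6 gap 0.0228 ff 30.037118196487427
0.087 t6.92 along 0.0868 lat 0.0003 z 0.0000 F along -1.1 lat -4.9 z 3.2 gap 0.0226 ff 30.03722369670868
0.089 t7.17 along 0.0881 lat 0.0003 z 0.0000 F along -3.9 lat -4.8 z 2.8 gap 0.0224 ff 30.037019848823547
0.091 t7.42 along 0.0882 lat 0.0004 z 0.0000 F along -10.8 lat -4.5 z 1.8 gap 0.0223 ff 30.04008114337921
0.093 t7.67 along 0.0885 lat 0.0004 z 0.0001 F along -16.6 lat -4.2 z 1.0 gap 0.0226 ff 30.04223495721817
```

View pics/scene3.png

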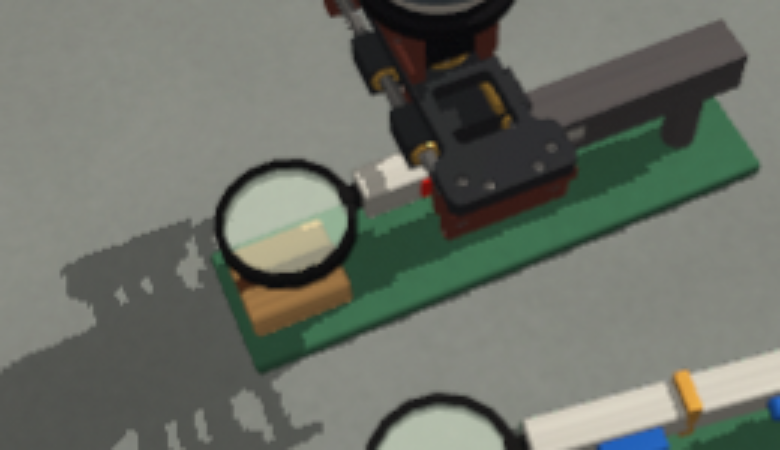

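The tube stopped hard at 88 mm, as predicted, with the lens over the block. I take off the push, release and withdraw.

Run:
```python
from bench import *;from h import *
T=G+.0005*ex+.0885*ey
move_l(T,.02);rep(state());gripper_open();hold(.2);rep(state(),'open')
move_l(T+[0,0,.12],.12);move_to(T+[-.08,-.25,.15],Q);rep(state(),'away')
d=get_image('scene');im=d['frame'];cv2.imwrite('pics/scene4.png',cv2.resize(im[120:310,180:440],None,fx=3,fy=3))
t=get_image('top')
for x,n in((d,'scene'),(t,'top')):
  for nm,lo,hi,z in (('red',(0,200,120),(4,255,255),.088),('brass',(14,170,150),(24,255,255),.097)):
    for s,c,m in blobs(x,lo,hi,6):
      p=onplane(x,c,z)[0]
      if .42<p[0]<.54 and -.15<p[1]<.15:print(n,nm,s,'along %.4f lat %.4f'%((p-G)@ey,(p-G)@ex))
```

```text
t8.10 along 0.0879 lat 0.0004 z 0.0000 F along -1.6 lat -4.5 z 3.8 gap 0.0225 ff 30.02715289592743
open t9.40 along 0.0885 lat 0.0005 z -0.0000 F along 0.1 lat -0.3 z 0.4 gap 0.0874 ff 0.0
away t11.58 along -0.1445 lat -0.1188 z 0.1496 F along 0.0 lat -0.1 z -0.9 gap 0.0878 ff 0.0
scene red [370 163   6   5  22] along 0.1638 lat 0.0195
scene red [320 174  21  12 131] along 0.0878 lat 0.0171
scene brass [341 152  15  17 126] along 0.1269 lat -0.0001
top red [300 230  21  10 133] along 0.0883 lat 0.0171
top red [262 241   4   2   8] along 0.1653 lat 0.0182
top brass [282 238  13  22 179] along 0.1273 lat -0.0001
```

View pics/scene4.png

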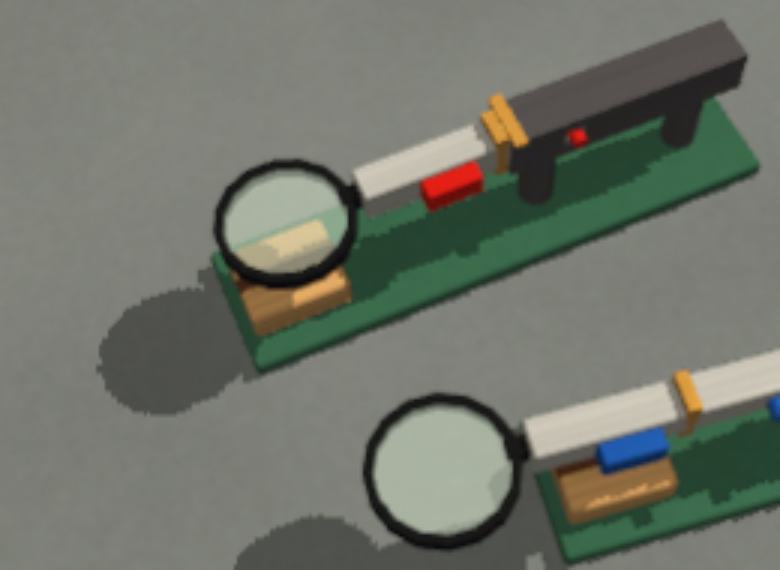

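The red pin stands out through the sleeve hole (crop (578,137)), the flange is against the mouth (500,120), the lens is over the block, and the pad is back at 17 mm lateral, so fully out. The blue magnifier has not been moved.

```bash
python3 -c "
from bench import *
print(job_done())"
```

```text
the job is handed in; nothing more can be done
None
```

The job is handed in: the red magnifier's tube is fully home with its lens over the wood block and its pin out through the sleeve hole, and the blue one was left as it was (about 11.6 s used).

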